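# Turn round backward splitter modules and reset the tripped test deck

## Robot

A 7-joint arm with a two-finger parallel gripper is mounted at the origin on the work surface. World frame = base frame: x ahead of the robot, y to its left, z up, the work surface at z = 0. Lengths are in m, angles in degrees, forces in N, time in s.
With the tool pointing down it reaches from about 0.4 to 0.925 m from the base axis. Payload 5.6 kg.
Tool frame: the origin (TCP) lies at the very end of the fingers, on their centre line; the grasp point (between the pads) lies 19 mm behind it (ctrl.tcp_to_grasp is the z of the grasp point in the tool frame, in m); z points along the fingers, y is the line along which they close (so a half turn about z gives the same grasp; the last joint's range is limited). The gripper opens to 85 mm and grips with 20 to 120 N. Pads are 22 mm wide; open, the fingers measure 114 mm over their backs; the gripper's body (76 mm by 85 mm) begins 54 mm behind the grasp point. The pads swing forward as they close: fully open they stand 13 mm farther back than shut.
Start: joints at [69.786, 26.786, -0.665, 91.828, 0.344, 61.387, -3.226], TCP at [0.198, -0.619, 0.231] pointing down, gripper open.
Joint ranges: [-144.91, 144.91], [-17.63, 115.5], [-89.93, 88.59], [15.96, 139.68], [-74.01, 254.01], [8.47, 105.57], [-167.45, 167.45]. Speed limits (degrees/s): [147.25, 147.25, 180, 180, 180, 180, 180].

## Interface

Orientations are given as a 3x3 rotation matrix whose columns are the frame's x, y, z axes.
In Python, from rig import ctrl, vision gives the robot as it stands.
- The arm moves only by the tool play_rows, never from a script. Its argument "commands" is a list of rows, each a list of 7 numbers: the shift along the tool's x, y, z in cm, then the turn, a rotation vector about the tool's x, y, z in rad, then the closure, from 0 (fully open) to 1 (shut). A call has 1 to 10 rows; each row shifts and turns the commanded pose from where the row before left it, along the tool's axes as they then stand; what a row does not reach is not made up. A row lasts 1/10 s, in which the tool goes at most 50 mm and 8.59 degrees, less where a joint would pass 70% of its speed; a pose out of reach is approached as far as the arm can. A call with a gripper value outside its range is refused whole. The fingers move at their own pace and stop on an object; "squeeze" is the grip in N (left out, the last holds). Time passes only in rows, so rows that do not move let the fingers close. It gives the time, the measured TCP pose, the force, the opening and the grip force at its end, in the units of the state.
- ctrl.observe(): the state, without advancing time (a new reading comes with each control period).
- vision.get_image(name): name is "scene" or "top" or "wrist"; returns (picture, depth): 384x512x3 uint8, red, green, blue; 384x512 float32, m along the optical axis (not along the pixel's ray), 0 where there is no reading.
- vision.get_calibration(name): a dict with "vfov" (degrees; the focal length in pixels is half the picture's height over the tangent of half this angle, whatever the lens; pixels are square), "cx", "cy" (the principal point, pixels), "rvec" (rotation vector, rad) and "tvec" (3), from world to camera coordinates, as OpenCV has them; the wrist camera has in their place "mount" (4x4, takes a point from camera to tool coordinates, whose origin is the TCP and whose axes are the flange's). Camera axes: x right, y down, z forward; pixel columns grow to the right and rows downward; lengths in m; the calibration is good to about 2 mm. The wrist camera is an equidistant fisheye: a pixel r from the principal point sees the ray r / f radians off the axis. A picture is of the moment at which its call begins: read the wrist's pose just before it. get_calibration takes no time and is no camera call.
- ctrl.hand_in(): hands the job in; it is judged then, once.
The state is a dict: "time": time; "q": joint angles; "dq": joint speeds; "tau": joint torques, N m; "tool_pos": TCP position; "tool_rot": TCP orientation; "wrist_force": force on the tool from outside, world axes, zero at the start; "wrist_torque": the same for the moment, N m; "width": opening from 0.0 (shut) to 1.0 (fully open); "grip_force": force on a finger pad.
Only numpy, scipy, OpenCV 4.12 (cv2) and the standard library are available. Lean on these libraries where they do the work, as an engineer would, in place of code of your own. Each camera call takes 0.05 s, during which the arm holds its last target. There are 200 camera calls.

## Task

The fibre test deck has tripped because the splitter modules lying on it are the wrong way round. First push the red cutout lever fully off (towards the robot) and leave it off while you turn every module end for end, so that each lies flat, square and inside a lane outline of its own with its green end towards the grey reader head, without striking the orange-capped posts, and set the programme dial to the green mark. Only then throw the cutout fully on, never with a module still backward, and leave the screwdriver, tape and mug where they are.

Things in the scene. Friction and masses are not known exactly. Their poses are not given: they have to be found in the camera images.
- deck: fixed aluminium test deck, 300 x 360 mm, its flat top 20 mm above the table. Origin: centre of its underside; x points from the near edge to the grey reader head (30 x 350 mm, 50 mm high above the deck top, its near face at x = 113 mm) at the far edge, y runs across the lanes, z up. Four lane outlines (190 x 42 mm, along x, painted, no relief) lie side by side, centred at deck x = -20 mm, y = -132, -44, 44 and 132 mm. The deck's position and yaw vary.
- caps: orange caps (14 mm thick, 18 mm high, tops 60 mm above the deck top, 80 mm above the table) of the three thin steel marker posts on the deck, which stand between neighbouring lanes at deck x = 35 mm, y = -88, 0 and 88 mm. Fixed. Origin and axes: those of the deck.
- module0: loose slim splitter module (may be absent): white square bar 170 x 22 x 22 mm, 90 g, the last 34 mm of one end green, the last 34 mm of the other end black. Origin: its middle; x runs along it to the green end. All four long sides are alike. It starts in a lane with the green end towards the robot, the wrong way round.
- green0 (a point): middle of the green end face of module0, 85 mm from its middle
- module1: loose slim splitter module (may be absent): white square bar 170 x 22 x 22 mm, 90 g, the last 34 mm of one end green, the last 34 mm of the other end black. Origin: its middle; x runs along it to the green end. All four long sides are alike. It starts in a lane with the green end towards the robot, the wrong way round.
- green1 (a point): middle of the green end face of module1, 85 mm from its middle
- module2: loose slim splitter module (may be absent): white square bar 170 x 22 x 22 mm, 90 g, the last 34 mm of one end green, the last 34 mm of the other end black. Origin: its middle; x runs along it to the green end. All four long sides are alike. It starts in a lane with the green end towards the robot, the wrong way round.
- green2 (a point): middle of the green end face of module2, 85 mm from its middle
- module3: loose slim splitter module (may be absent): white square bar 170 x 22 x 22 mm, 90 g, the last 34 mm of one end green, the last 34 mm of the other end black. Origin: its middle; x runs along it to the green end. All four long sides are alike. It starts in a lane with the green end towards the robot, the wrong way round.
- green3 (a point): middle of the green end face of module3, 85 mm from its middle
- panel: fixed blue control panel, a box 300 x 200 x 50 mm; origin: centre of its underside, x away from the robot, y to the left, z up. Its position and yaw vary. The cutout lever stands at panel (70, -30) mm, the dial at (-75, -30) mm; a screwdriver and a roll of tape, not to be disturbed, lie on its left part (y about 60 mm).
- cutout (a joint): angle (rad) of the red cutout lever, hinged on the panel top about the panel's y axis. 0 = upright = tripped; -0.55 = fully off (leaning to panel -x, towards the robot and the white bar); +0.55 = on (leaning to panel +x, towards the red bar). It snaps into each of these three positions; stops at -0.62 and 0.62; about 5 N halfway up moves it. Starts about 0.
- cutout_pivot (a point): the lever's hinge point, on the panel top (50 mm above the table); axes as the panel's. The lever is a flat bar, 12 mm thick, 30 mm wide (panel y), 60 mm long from here.
- dial (a joint): angle (rad) of the black programme dial, 0 to 1.5, growing clockwise seen from above. It clicks into 0, 0.5, 1.0 and 1.5 and, left between clicks, springs to one of them. Starts at 0 (standby, small black dot). Turning takes under 0.1 N m.
- dial_axis (a point): on the dial's vertical axis, 20 mm above the panel top (70 mm above the table), at a good height to pinch; axes as the panel's. The dial's grip is a bar 56 mm long, 14 mm thick, its top 31 mm and its foot 7 mm above the panel top, centred on the axis and pointing along the line to dial_pointer.
- dial_pointer (a point): point 48 mm from the dial's axis in the direction in which its white pointer line points, 70 mm above the table; turns with the dial. At dial 0 this direction is 0.75 rad to the left (+y) of panel x.
- mark_green: green disc, 14 mm across, painted on the panel 48 mm from the dial's axis at one of the clicks 0.5, 1.0 or 1.5 (a yellow and a red disc mark the other two; which is which varies). Origin: its centre, on the panel top.
- screwdriver: red-handled screwdriver, 170 mm, on the panel; loose bystander to be left alone. Origin: about its middle, at the underside.
- tape: roll of orange tape, 68 mm across, 20 mm high, on the panel; loose bystander to be left alone. Origin: about its middle, at the underside.
- cup: blue mug, 80 mm across, 85 mm high; loose bystander to be left alone. Origin: about its middle, at the underside.
Mind the look-alikes: they are no part of the job. What is shaped like the module0 but blue is not meant.

How it is judged (in metres and radians):
On the way, in this order (a step that is already met when the one before it is completed fails the run):
1. the cutout lever is pushed fully off (value of joint cutout below -0.47 rad), for 0.2 s.
2. with the cutout off, every module lies in a lane with its green end to the reader head, and the dial points at the green mark ((y of module0 in the frame of deck between -0.144 and -0.12 m or y of module0 in the frame of deck between -0.056 and -0.032 m or y of module0 in the frame of deck between 0.032 and 0.056 m or y of module0 in the frame of deck between 0.12 and 0.144 m) and x of module0 in the frame of deck between -0.032 and -0.008 m and angle between the x axis of each of module0, module1, module2, module3 and the x axis of deck, either way round below 0.13 rad and x of each of green0, green1, green2, green3 in the frame of deck above 0.03 m and z of module0 in the frame of deck between 0.025 and 0.037 m and linear speed of each of module0, module1, module2, module3 below 0.03 m/s and (y of module1 in the frame of deck between -0.144 and -0.12 m or y of module1 in the frame of deck between -0.056 and -0.032 m or y of module1 in the frame of deck between 0.032 and 0.056 m or y of module1 in the frame of deck between 0.12 and 0.144 m) and x of module1 in the frame of deck between -0.032 and -0.008 m and z of module1 in the frame of deck between 0.025 and 0.037 m and (y of module2 in the frame of deck between -0.144 and -0.12 m or y of module2 in the frame of deck between -0.056 and -0.032 m or y of module2 in the frame of deck between 0.032 and 0.056 m or y of module2 in the frame of deck between 0.12 and 0.144 m) and x of module2 in the frame of deck between -0.032 and -0.008 m and z of module2 in the frame of deck between 0.025 and 0.037 m and (y of module3 in the frame of deck between -0.144 and -0.12 m or y of module3 in the frame of deck between -0.056 and -0.032 m or y of module3 in the frame of deck between 0.032 and 0.056 m or y of module3 in the frame of deck between 0.12 and 0.144 m) and x of module3 in the frame of deck between -0.032 and -0.008 m and z of module3 in the frame of deck between 0.025 and 0.037 m and horizontal distance between dial_pointer and mark_green below 0.007 m and value of joint cutout below -0.4 rad), for 0.2 s.
3. the cutout lever is thrown fully on (value of joint cutout above 0.47 rad), for 0.2 s.
At the end, for the whole second after the job is handed in: every module present at rest, flat on the deck, its middle within 12 mm of a lane's centre along and across, within 0.13 rad of its direction, green end to the reader head; the dial's pointer within 7 mm of the green mark (48 mm from the axis); the cutout on (above 0.47 rad) ((y of module0 in the frame of deck between -0.144 and -0.12 m or y of module0 in the frame of deck between -0.056 and -0.032 m or y of module0 in the frame of deck between 0.032 and 0.056 m or y of module0 in the frame of deck between 0.12 and 0.144 m) and x of module0 in the frame of deck between -0.032 and -0.008 m and angle between the x axis of each of module0, module1, module2, module3 and the x axis of deck, either way round below 0.13 rad and x of each of green0, green1, green2, green3 in the frame of deck above 0.03 m and z of module0 in the frame of deck between 0.025 and 0.037 m and linear speed of each of module0, module1, module2, module3 below 0.03 m/s and (y of module1 in the frame of deck between -0.144 and -0.12 m or y of module1 in the frame of deck between -0.056 and -0.032 m or y of module1 in the frame of deck between 0.032 and 0.056 m or y of module1 in the frame of deck between 0.12 and 0.144 m) and x of module1 in the frame of deck between -0.032 and -0.008 m and z of module1 in the frame of deck between 0.025 and 0.037 m and (y of module2 in the frame of deck between -0.144 and -0.12 m or y of module2 in the frame of deck between -0.056 and -0.032 m or y of module2 in the frame of deck between 0.032 and 0.056 m or y of module2 in the frame of deck between 0.12 and 0.144 m) and x of module2 in the frame of deck between -0.032 and -0.008 m and z of module2 in the frame of deck between 0.025 and 0.037 m and (y of module3 in the frame of deck between -0.144 and -0.12 m or y of module3 in the frame of deck between -0.056 and -0.032 m or y of module3 in the frame of deck between 0.032 and 0.056 m or y of module3 in the frame of deck between 0.12 and 0.144 m) and x of module3 in the frame of deck between -0.032 and -0.008 m and z of module3 in the frame of deck between 0.025 and 0.037 m and horizontal distance between dial_pointer and mark_green below 0.007 m and value of joint cutout above 0.47 rad); the robot touches nothing.
It fails at once if an orange post cap is struck (more than 20 N) (contact force between caps and anything else above 20 N).
It fails at once if the cutout is thrown on while a module is backward (value of joint cutout above 0.3 rad and x of any of green0, green1, green2, green3 in the frame of deck below -0.06 m).
It fails at once if a bystander is moved more than 40 mm (distance of any of screwdriver, tape, cup from where it was at the start of the episode above 0.04 m).
Of module0, module1, module2, module3 only 2 to 4 are there at a start; the rules pass over those that are not, and their reading is None.
At some moment in a run one of module0, module1, module2, module3 may be knocked a few centimetres aside while the robot is not near it.
Once in a run the grip may slacken for a moment while it holds something.
It also fails if it takes over 210 s, if anything falls off the work surface, if the arm or the gripper's body presses on something with over 40 N, if the wrist force passes 120 N, or if a joint passes its speed limit or range.

## Working session

There is one attempt and no reset: what is moved stays moved. The work goes in short steps, Python scripts to look and compute and a tool call to move; the robot and the scene stay as the last step left them, time stands still between calls to the robot, and variables do not carry over. Pictures are saved under pics/ and viewed, at most 14 in all, crops included, and the job is handed in when it is done.

Besides the shell and the picture viewer there is one more tool, called after "Emit:" as a command line: name --pt "numbers of a row" for each row, then --argument value for the rest. play_rows: Moves the arm, as the interface text tells. Its arguments: {"type":"object","properties":{"commands":{"type":"array"},"squeeze":{"type":"number"}},"required":["commands"]}

```bash
ls; mkdir -p pics
python3 - <<'E'
from rig import ctrl, vision
import cv2,numpy as np
s=ctrl.observe();print(s['time'],s['tool_pos'],s['tool_rot'],s['width'],ctrl.tcp_to_grasp)
for n in('scene','top','wrist'):
    c=vision.get_calibration(n);print(n,c)
    im,d=vision.get_image(n);np.savez('pics/%s0.npz'%n,im=im,d=d)
    cv2.imwrite('pics/%s0.png'%n,im[:,:,::-1])
E
```

```text
pics
0.0 [ 0.1979375  -0.61853138  0.23031963] [[ 9.52397847e-01  3.04857161e-01 -6.72319678e-04]
 [ 3.04857875e-01 -9.52396379e-01  1.67742955e-03]
 [-1.28938415e-04 -1.80254225e-03 -9.99998367e-01]] 0.9981279742093843 -0.0187
scene {'vfov': 57.71526493595544, 'cx': 255.45760631386298, 'cy': 194.2229750565995, 'rvec': array([ 1.99864021,  1.10846552, -0.53056964]), 'tvec': array([-0.3638797 , -0.13754234,  1.46718767])}
top {'vfov': 48.43098537101637, 'cx': 255.30279258506596, 'cy': 190.9616377699443, 'rvec': array([ 2.05979637, -2.14165179,  0.25550883]), 'tvec': array([0.13046224, 0.45700319, 1.13068228])}
wrist {'vfov': 65.70646984690485, 'cx': 256.7514294232655, 'cy': 191.1481927220424, 'mount': array([[-3.82205569e-04, -9.65236684e-01, -2.61377119e-01,
         6.55005154e-02],
       [ 9.99999536e-01, -6.00148808e-04,  7.54007291e-04,
        -1.28599617e-04],
       [-8.84660663e-04, -2.61376710e-01,  9.65236465e-01,
        -1.42160957e-01],
       [ 0.00000000e+00,  0.00000000e+00,  0.00000000e+00,
         1.00000000e+00]])}
```

View pics/top0.png

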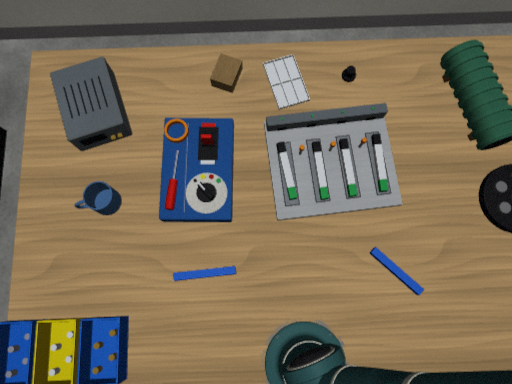

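View pics/scene0.png

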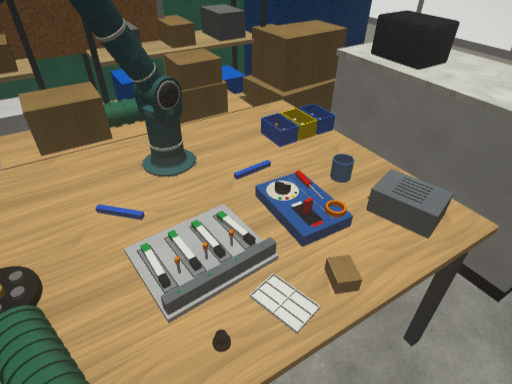

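The top view shows four white modules with green ends down, towards the robot, at about (291,192), (323,197), (351,192) and (383,188). Look-alikes are the two blue bars at (205,273) and (397,270), which I reject. The lever is at (208,140), the dial at (206,192), and its marks are at roughly (195,181) to (219,181). Next I measure the poses.

```bash
cat > h.py <<'E'
import numpy as np,cv2
from scipy.spatial.transform import Rotation as R
from rig import ctrl,vision
def cloud(name,im,d,pose=None):
    c=vision.get_calibration(name);f=192/np.tan(np.radians(c['vfov']/2))
    v,u=np.mgrid[0:384,0:512];x=(u-c['cx'])/f;y=(v-c['cy'])/f
    if name=='wrist':
        r=np.hypot(x,y)+1e-9;k=np.tan(r)/r
        P=np.stack([x*k*d,y*k*d,d],-1)@c['mount'][:3,:3].T+c['mount'][:3,3]
        return P@pose[1].T+pose[0]
    Rm=R.from_rotvec(c['rvec']).as_matrix()
    return (np.stack([x*d,y*d,d],-1)-c['tvec'])@Rm
def snap(name):
    s=ctrl.observe();im,d=vision.get_image(name)
    return im,cloud(name,im,d,(np.array(s['tool_pos']),np.array(s['tool_rot']))),d
def hsv(im): return cv2.cvtColor(im,cv2.COLOR_RGB2HSV)
def blobs(m,P,amin=8):
    n,l,st,ce=cv2.connectedComponentsWithStats(m.astype(np.uint8))
    return [(st[i,4],ce[i],P[l==i]) for i in range(1,n) if st[i,4]>=amin]
def rect(p):
    (c,wh,a)=cv2.minAreaRect((p[:,:2]*1000).astype(np.float32))
    return np.round(c,1),np.round(wh,1),round(a,2)
E
python3 - <<'E'
from h import *
z=np.load('pics/top0.npz');im,d=z['im'],z['d'];P=cloud('top',im,d);H=hsv(im);Z=P[...,2];h,s,v=H[...,0],H[...,1],H[...,2]
u=np.arange(512)[None]+0*Z
print('table z',np.median(Z[220:250,280:360]))
A=lambda m,n,k=8:[print(n,a,c.round(1),rect(p),p.mean(0).round(4)) for a,c,p in blobs(m&(d>0),P,k)]
roi=(u>255)&(u<405)
A(roi&(abs(Z-.02)<.006)|(roi&(Z>.014)&(Z<.1)),'deck',500)
A(roi&(abs(Z-.07)<.008),'head',100)
A(roi&(abs(Z-.042)<.006),'modtop',30)
A(roi&(h>45)&(h<75)&(s>120)&(Z>.01),'green')
A(roi&(h>8)&(h<20)&(s>170)&(Z>.03),'caps',4)
pr=(u>155)&(u<240)
A(pr&(abs(Z-.05)<.006)&(h>100)&(s>120),'panel',200)
A(pr&(Z>.03)&(Z<.12),'panelall',200)
A(pr&(Z>.04)&(h>45)&(h<80)&(s>120),'gm',4)
A(pr&(Z>.09),'lever',4)
A(pr&(Z>.04)&((h<6)|(h>174))&(s>150),'red',4)
A(pr&(Z>.065)&(Z<.1),'dial',8)
E
python3 -c "
import cv2;a=cv2.imread('pics/top0.png')[105:235,150:410];cv2.imwrite('pics/c1.png',cv2.resize(a,None,fx=3,fy=3,interpolation=2))"
```

```text
table z 0.00013089095999706583
deck 12709 [331.2 160.6] (array([ 549.1, -112.9]), array([297.5, 361. ]), 4.84) [ 0.5495 -0.1098  0.0302]
deck 732 [293.7 347.3] (array([38.3, 20.7]), array([ 84.9, 171.4]), 36.87) [0.0456 0.0286 0.03  ]
head 1262 [326.6 113.9] (array([ 677.2, -101.6]), array([ 32.7, 349.7]), 4.76) [ 0.6762 -0.1001  0.07  ]
modtop 64 [350.7  69.2] (array([ 831.1, -190.3]), array([25.7, 27.6]), 43.72) [ 0.8303 -0.1896  0.0405]
modtop 70 [362.  117.7] (array([ 672.5, -208.3]), array([  5.3, 114.5]), 4.9) [ 0.6724 -0.2078  0.0424]
modtop 92 [311.3 123.5] (array([659.5, -59.3]), array([  5.6, 174.6]), 5.35) [ 0.6597 -0.0586  0.0426]
modtop 460 [380.1 161.7] (array([ 539.4, -247. ]), array([171.9,  23.5]), 2.11) [ 0.5369 -0.2464  0.0421]
modtop 460 [348.2 166.4] (array([ 527.8, -154.9]), array([169.4,  22.9]), 4.66) [ 0.5264 -0.1543  0.0419]
modtop 438 [286.8 169.4] (array([525.6,  20.9]), array([168.7,  22.8]), 9.54) [0.5242 0.0207 0.0421]
modtop 447 [320.4 169.6] (array([522.4, -74.5]), array([169.5,  22.3]), 4.77) [ 0.5202 -0.0745  0.0419]
modtop 83 [294.9 345.6] (array([
[... 1534 characters left out ...]
 [0.5095 0.2353 0.0515]
red 246 [170.7 194. ] (array([459.6, 344.1]), array([23.3, 82.2]), 83.27) [0.4575 0.3432 0.073 ]
dial 196 [175.8 129.1] (array([646.7, 330.3]), array([65.7, 66.9]), 29.16) [0.6462 0.3304 0.0699]
dial 44 [207.3 140.5] (array([604.1, 241.2]), array([ 4.7, 29.6]), 0.94) [0.6041 0.2408 0.0822]
dial 9 [176.6 156.6] (array([566.9, 328.5]), array([ 3. , 15.6]), 86.19) [0.5654 0.3285 0.0678]
dial 8 [173.8 174.6] (array([513.7, 336.4]), array([5.6, 8.3]), 60.03) [0.5135 0.3361 0.0671]
dial 270 [170.9 193.6] (array([460.6, 342.7]), array([25.3, 85. ]), 79.85) [0.4587 0.3426 0.0729]
dial 113 [205.3 190.1] (array([464.2, 248.4]), array([55.2, 13.8]), 40.03) [0.4632 0.2483 0.0799]
```

View pics/c1.png

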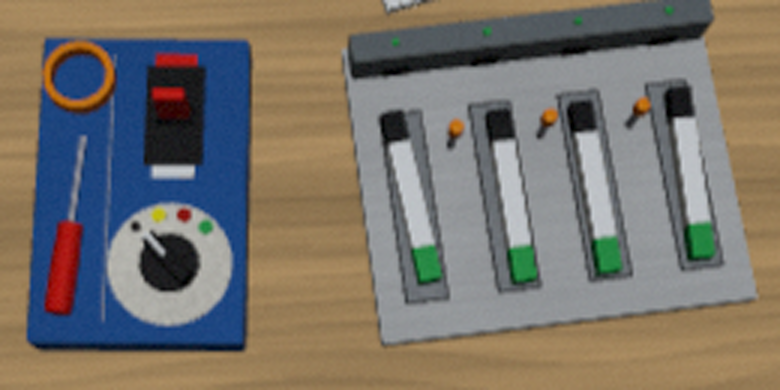

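The crop confirms the four white modules with green ends at the bottom, near (428,265), (523,265), (607,256) and (700,242). The green mark is the clockwise-most disc at (206,227), so the dial has to go to 1.5. First I move above the far side of the lever.

Emit:
play_rows --pt "3.42 -3.43 0 0 0 0 1" --pt "3.42 -3.43 0 0 0 0 1" --pt "3.42 -3.43 0 0 0 0 1" --pt "3.42 -3.43 0 0 0 0 1" --pt "3.42 -3.43 0 0 0 0 1" --pt "3.42 -3.43 0 0 0 0 1" --pt "3.42 -3.43 0 0 0 0 1" --pt "3.42 -3.43 0 0 0 0 1" --pt "3.42 -3.43 0 0 0 0 1" --pt "3.42 -3.43 0 0 0 0 1"

```text
time: 1.15
tool_pos: [0.4197, -0.1864, 0.2314]
tool_rot: [[0.952, 0.305, 0.0], [0.305, -0.952, -0.0], [0.0, 0.001, -1.0]]
wrist_force: [2.2, -1.3, -0.3]
width: 0.004
grip_force: 0.0
```

Emit:
play_rows --pt "3.42 -3.43 0 0 0 0 1" --pt "3.42 -3.43 0 0 0 0 1" --pt "3.42 -3.43 0 0 0 0 1" --pt "3.42 -3.43 0 0 0 0 1" --pt "3.42 -3.43 0 0 0 0 1" --pt "3.42 -3.43 0 0 0 0 1" --pt "3.42 -3.43 0 0 0 0 1" --pt "3.42 -3.43 0 0 0 0 1" --pt "3.42 -3.43 0 0 0 0 1" --pt "3.42 -3.43 0 0 0 0 1"

```text
time: 2.15
tool_pos: [0.6411, 0.2442, 0.2308]
tool_rot: [[0.953, 0.305, -0.001], [0.305, -0.953, -0.001], [-0.001, 0.0, -1.0]]
wrist_force: [0.5, 0.3, 1.4]
width: -0.001
grip_force: 0.0
```

Emit:
play_rows --pt "0 0 0 0 0 -0.14 1" --pt "0 0 0 0 0 -0.14 1" --pt "0 0 0 0 0 -0.14 1" --pt "0 0 0 0 0 -0.14 1" --pt "0 0 0 0 0 -0.14 1" --pt "0 0 0 0 0 -0.14 1" --pt "0 0 0 0 0 -0.14 1" --pt "0 0 0 0 0 -0.14 1" --pt "0 0 0 0 0 -0.14 1" --pt "0 0 0 0 0 -0.14 1"

```text
time: 3.15
tool_pos: [0.6404, 0.2425, 0.2308]
tool_rot: [[-0.144, 0.99, -0.001], [0.99, 0.144, -0.0], [-0.0, -0.001, -1.0]]
wrist_force: [-0.7, 0.1, -0.1]
width: 0.001
grip_force: 0.0
```

Emit:
play_rows --pt "0 0 0 0 0 -0.14 1" --pt "0 0 0 0 0 -0.14 1" --pt "0 0 0 0 0 -0.14 1" --pt "0 0 0 0 0 -0.14 1" --pt "0 0 0 0 0 -0.14 1" --pt "0 0 0 0 0 -0.14 1" --pt "0 0 0 0 0 -0.14 1" --pt "0 0 0 0 0 -0.14 1" --pt "0 0 0 0 0 -0.14 1" --pt "0 0 0 0 0 -0.13 1"

```text
time: 4.15
tool_pos: [0.6405, 0.2424, 0.2307]
tool_rot: [[-0.999, 0.037, -0.001], [0.037, 0.999, -0.0], [0.001, -0.001, -1.0]]
wrist_force: [-0.1, 0.3, -0.7]
width: -0.003
grip_force: 0.0
```

```bash
cat >> h.py <<'E'
def yaw(): 
    r=np.array(ctrl.observe()['tool_rot']);return np.degrees(np.arctan2(r[1,0],r[0,0]))
def to(x,y,z,yw=None):
    "tool-axis shift (cm) and turn (rad) to a world target"
    s=ctrl.observe();r=np.array(s['tool_rot']);p=np.array(s['tool_pos'])
    print('t %.1f'%s['time'],'at',p.round(4),'yaw %.1f'%yaw(),'q7 %.0f'%s['q'][6],'w %.2f'%s['width'],'F',np.round(s['wrist_force'],1))
    print('tilt',r[:2,2].round(4),'shift cm',(r.T@(np.array([x,y,z])-p)*100).round(2), '' if yw is None else 'turn %.3f'%(-np.radians((yw-yaw()+180)%360-180)))
E
python3 -c "
from h import *
to(.645,.2405,.08,177.4)"
```

```text
t 4.2 at [0.6405 0.2424 0.2307] yaw 177.9 q7 37 w -0.00 F [-0.1  0.3 -0.7]
tilt [-0.0007 -0.0005] shift cm [-0.47 -0.16 15.07] turn 0.009
```

Emit:
play_rows --pt "-0.45 -0.15 4 0 0 0 1" --pt "0 0 4 0 0 0 1" --pt "0 0 4 0 0 0 1" --pt "0 0 3 0 0 0 1" --pt "0 0 0 0 0 0 1"

```text
time: 4.65
tool_pos: [0.6422, 0.2389, 0.0758]
tool_rot: [[-0.999, 0.042, -0.008], [0.042, 0.999, -0.004], [0.008, -0.004, -1.0]]
wrist_force: [-1.3, -0.7, -0.5]
width: 0.002
grip_force: 0.0
```

Emit:
play_rows --pt "0.5 0 0 0 0 0 1" --pt "0.5 0 0 0 0 0 1" --pt "0.5 0 0 0 0 0 1" --pt "0.5 0 0 0 0 0 1" --pt "0.5 0 0 0 0 0 1" --pt "0.5 0 0 0 0 0 1" --pt "0.5 0 0 0 0 0 1" --pt "0.4 0 0 0 0 0 1" --pt "0 0 0 0 0 0 1" --pt "0 0 0 0 0 0 1"

```text
time: 5.65
tool_pos: [0.6053, 0.2428, 0.0814]
tool_rot: [[-0.999, 0.041, -0.0], [0.041, 0.999, -0.0], [0.0, -0.0, -1.0]]
wrist_force: [0.7, 0.3, 1.2]
width: 0.0
grip_force: 0.0
```

```bash
python3 -c "
from h import *
to(.645,.2405,.2)
im,P,d=snap('top');cv2.imwrite('pics/t1.png',im[:,:,::-1]);Z=P[...,2];H=hsv(im);h=H[...,0]
m=((h<6)|(h>174))&(H[...,1]>150)&(Z>.055)&(P[...,1]<.28)&(P[...,1]>.2)&(P[...,0]>.5)
p=P[m];print(len(p),p.min(0),p.max(0),[p[abs(p[:,2]-z)<.005].mean(0).round(4) for z in (.065,.08,.1)])
im,P,d=snap('scene');cv2.imwrite('pics/s1.png',cv2.resize(im[150:270,230:390,::-1],None,fx=4,fy=4))"
```

```text
t 5.7 at [0.6053 0.2428 0.0814] yaw 177.6 q7 29 w 0.00 F [0.7 0.3 1.2]
tilt [-0.0005 -0.0004] shift cm [ -3.97  -0.07 -11.86] 
81 [0.50900708 0.22702444 0.05511273] [0.61059038 0.25631894 0.24032055] [array([0.6063, 0.2319, 0.066 ]), array([0.5954, 0.2395, 0.0822]), array([0.5804, 0.2425, 0.1003])]
```

View pics/s1.png

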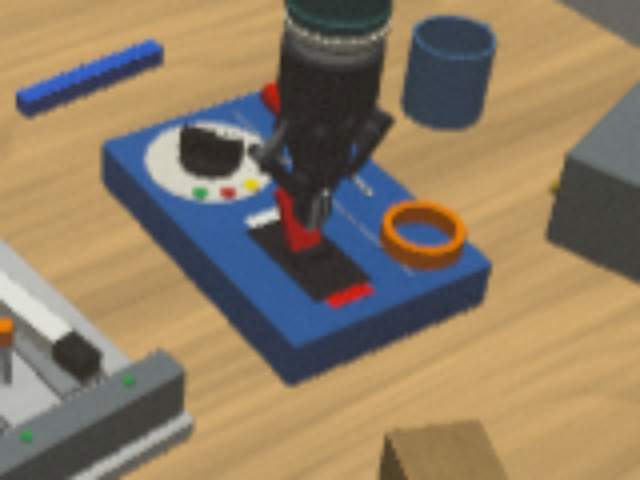

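The scene view shows the red lever at (297,215) leaning towards the white bar. It is off. Next is the dial.

Emit:
play_rows --pt "0 0 -4 0 0 0 1" --pt "0 0 -4 0 0 0 1" --pt "3.5 0 0 0 0 0 0.3" --pt "3.5 0 0 0 0 0 0.3" --pt "3.5 0 0 0 0 0 0.3" --pt "3.5 0 0 0 0 0 0.3" --pt "0 0 0 0 0 -0.149 0.3" --pt "0 0 0 0 0 -0.149 0.3" --pt "0 0 0 0 0 -0.149 0.3" --pt "0 0 0 0 0 -0.149 0.3"

```text
time: 6.75
tool_pos: [0.4659, 0.2485, 0.1614]
tool_rot: [[-0.847, -0.532, 0.0], [-0.532, 0.847, -0.0], [0.0, -0.0, -1.0]]
wrist_force: [0.6, -0.1, -0.6]
width: 0.704
grip_force: 0.0
```

Emit:
play_rows --pt "0 0 0 0 0 -0.149 0.3" --pt "0 0 0 0 0 0 0.3" --pt "0 0 0 0 0 0 0.3"

```text
time: 7.05
tool_pos: [0.4659, 0.2486, 0.1611]
tool_rot: [[-0.765, -0.644, -0.001], [-0.644, 0.765, 0.0], [0.0, 0.001, -1.0]]
wrist_force: [-0.1, 0.2, 0.1]
width: 0.7
grip_force: 0.0
```

```bash
python3 -c "
from h import *
to(.464,.2487,.062,220.3)
im,P,d=snap('wrist');cv2.imwrite('pics/w1.png',im[:,:,::-1])
m=(abs(P[...,2]-.08)<.004)&(abs(P[...,0]-.464)<.05)&(abs(P[...,1]-.249)<.05)
for a,c,p in blobs(m,P,100): print(a,c,rect(p))
H=hsv(im);m=(abs(P[...,2]-.05)<.006)&(H[...,0]>45)&(H[...,0]<80)&(H[...,1]>120)
for a,c,p in blobs(m,P,15): print('g',a,c,p.mean(0))
"
```

```text
t 7.0 at [0.4659 0.2486 0.1611] yaw -139.9 q7 60 w 0.70 F [-0.1  0.2  0.1]
tilt [-0.0006  0.0002] shift cm [0.13 0.13 9.91] turn -0.004
1201 [260.48209825 193.3122398 ] (array([461.4, 249.1]), array([54.8, 13.8]), 39.86)
g 172 [206.14534884 190.38953488] [0.49521848 0.21496125 0.05173239]
```

View pics/w1.png

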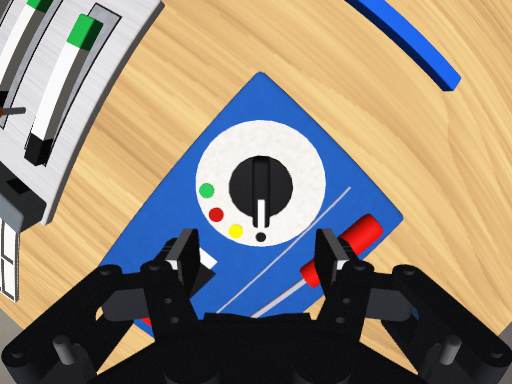

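Wrist view: the dial is centred at (261,190), with the white pointer at the black dot (261,237) and the green mark at (206,190). I'll pinch it and turn it clockwise.

Emit:
play_rows --pt "0.2 0.15 3 0 0 0 0.4" --pt "0 0 3 0 0 0 0.5" --pt "0 0 2 0 0 0 0.5" --pt "0 0 1.8 0 0 0 0.5" --pt "0 0 0 0 0 0 0.6" --pt "0 0 0 0 0 0 1" --pt "0 0 0 0 0 0 1" --pt "0 0 0 0 0 0 1" --pt "0 0 0 0 0 0 1" --pt "0 0 0 0 0 0 1" --squeeze 30

```text
time: 8.1
tool_pos: [0.463, 0.2499, 0.0643]
tool_rot: [[-0.762, -0.647, 0.0], [-0.647, 0.762, 0.002], [-0.002, 0.002, -1.0]]
wrist_force: [-4.0, 4.0, 0.6]
width: 0.154
grip_force: 35.7
```

Emit:
play_rows --pt "0 0 0 0 0 0.136 1" --pt "0 0 0 0 0 0.136 1" --pt "0 0 0 0 0 0.136 1" --pt "0 0 0 0 0 0.136 1" --pt "0 0 0 0 0 0.136 1" --pt "0 0 0 0 0 0.136 1" --pt "0 0 0 0 0 0.136 1" --pt "0 0 0 0 0 0.136 1" --pt "0 0 0 0 0 0.136 1" --pt "0 0 0 0 0 0.136 1"

```text
time: 9.1
tool_pos: [0.4628, 0.2491, 0.0643]
tool_rot: [[-0.789, 0.615, -0.0], [0.615, 0.789, 0.0], [0.0, 0.0, -1.0]]
wrist_force: [-3.8, 1.4, 1.9]
width: 0.15
grip_force: 35.9
```

Emit:
play_rows --pt "0 0 0 0 0 0.14 1" --pt "0 0 0 0 0 0 1" --pt "0 0 0 0 0 0 1" --pt "0 0 0 0 0 0 0.5" --pt "0 0 0 0 0 0 0.5" --pt "0 0 0 0 0 0 0.5" --pt "0 0 -3 0 0 0 0.5" --pt "0 0 -4 0 0 0 0.5" --pt "0 0 -4 0 0 0 0.5" --pt "0 0 0 0 0 0 0.5"

```text
time: 10.1
tool_pos: [0.4664, 0.2503, 0.1781]
tool_rot: [[-0.699, 0.715, 0.008], [0.715, 0.699, 0.004], [-0.003, 0.009, -1.0]]
wrist_force: [-0.5, 1.0, -0.1]
width: 0.5
grip_force: 0.0
```

```bash
python3 -c "
from h import *
to(.5254,-.070,.2,184.8)
im,P,d=snap('wrist');cv2.imwrite('pics/w2.png',im[:,:,::-1])
m=(abs(P[...,2]-.08)<.004)&(abs(P[...,0]-.464)<.05)&(abs(P[...,1]-.249)<.05)
for a,c,p in blobs(m,P,100): print(a,c,rect(p))
"
```

```text
t 10.1 at [0.4664 0.2503 0.1781] yaw 134.4 q7 -13 w 0.50 F [-0.5  1.  -0.1]
tilt [0.0084 0.0036] shift cm [-27.03 -18.16  -2.26] turn -0.880
1042 [251.28982726 187.30998081] (array([461.3, 249.1]), array([13.5, 55.2]), 44.44)
```

View pics/w2.png

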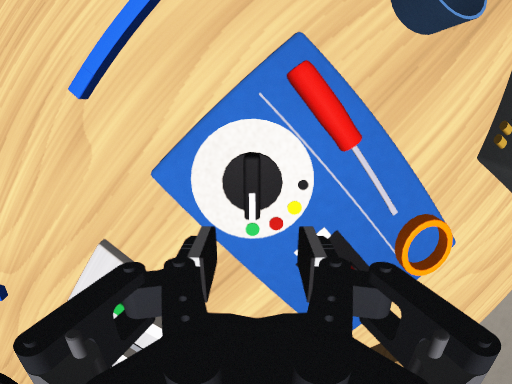

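The wrist view shows the pointer line (252,205) aimed at the green disc (252,229), so the dial is set. I go over the deck for a closer measurement.

Emit:
play_rows --pt "-3.28 -2.37 -1.33 0 0 0 0.4" --pt "-3.28 -2.37 -1.33 0 0 0 0.4" --pt "-3.28 -2.37 -1.33 0 0 0 0.4" --pt "-3.28 -2.37 -1.33 0 0 0 0.4" --pt "-3.28 -2.37 -1.33 0 0 0 0.4" --pt "-3.28 -2.37 -1.33 0 0 0 0.4" --pt "-3.28 -2.37 -1.33 0 0 0 0.4" --pt "-3.28 -2.37 -1.33 0 0 0 0.4" --pt "-3.28 -2.37 -1.33 0 0 0 0.4" --pt "0 0 0 0 0 -0.147 0.4"

```text
time: 11.15
tool_pos: [0.518, -0.1195, 0.2926]
tool_rot: [[-0.792, 0.611, 0.0], [0.611, 0.792, -0.003], [-0.002, -0.002, -1.0]]
wrist_force: [-0.1, 0.7, -0.7]
width: 0.603
grip_force: 0.0
```

Emit:
play_rows --pt "0 0 0 0 0 -0.147 0.4" --pt "0 0 0 0 0 -0.147 0.4" --pt "0 0 0 0 0 -0.147 0.4" --pt "0 0 0 0 0 -0.147 0.4" --pt "0 0 0 0 0 -0.147 0.4" --pt "0 0 0 0 0 0 0.4" --pt "0 0 0 0 0 0 0.4"

```text
time: 11.85
tool_pos: [0.517, -0.1121, 0.292]
tool_rot: [[-0.997, -0.081, -0.001], [-0.081, 0.997, 0.001], [0.001, 0.001, -1.0]]
wrist_force: [-0.1, -0.2, -0.0]
width: 0.6
grip_force: 0.0
```

```bash
cat > m.py <<'E'
from h import *
def meas(name='wrist',png=None):
    im,P,d=snap(name)
    if png: cv2.imwrite('pics/'+png,im[:,:,::-1])
    Z=P[...,2];H=hsv(im);h,s,v=H[...,0],H[...,1],H[...,2];k=(d>0)
    roi=k&(P[...,0]>.38)&(P[...,0]<.72)&(P[...,1]>-.33)&(P[...,1]<.12)
    for a,c,p in blobs(roi&(abs(Z-.042)<.006)&((s<60)|(h>45)),P,60):
        q,wh,an=rect(p)
        if max(wh)>120 and min(wh)<40: print('mod',a,c.round(),q,wh,an)
    for a,c,p in blobs(roi&(Z>.03)&(Z<.06)&(h>45)&(h<75)&(s>120),P,15): print(' green',p.mean(0).round(4))
    for a,c,p in blobs(roi&(h>8)&(h<20)&(s>170)&(Z>.072)&(Z<.09),P,4): print(' cap',a,p.mean(0).round(4))
    for a,c,p in blobs(roi&(abs(Z-.07)<.005),P,300): print(' head',rect(p))
E
python3 -c "
from m import *
to(.5256,.0209,.14,189.5)
meas('wrist','w3.png');print('top');meas('top')"
```

```text
t 11.8 at [ 0.517  -0.1121  0.292 ] yaw -175.3 q7 78 w 0.60 F [-0.1 -0.2 -0. ]
tilt [-0.0014  0.0008] shift cm [-1.96 13.18 15.21] turn -0.084
mod 1912 [225. 163.] [ 525.2 -154.6] [167.1  22.5] 4.55
mod 1949 [284. 164.] [519.7 -74.3] [168.6  22. ] 4.57
mod 1767 [160. 166.] [ 535.8 -246.6] [169.7  22.7] 2.13
mod 1784 [350. 172.] [523.   20.3] [170.1  23.5] 10.06
mod 387 [257. 259.] [ 659.6 -100.1] [  3.8 145.1] 4.66
 green [ 0.4573 -0.1596  0.0416]
 green [ 0.452  -0.0803  0.041 ]
 green [ 0.4675 -0.2471  0.0409]
 green [0.4557 0.0076 0.0406]
 cap 85 [ 0.589  -0.196   0.0785]
 cap 75 [ 0.5818 -0.1089  0.0785]
 cap 88 [ 0.5741 -0.0224  0.0785]
 head (array([674.3, -98.4]), array([ 30.2, 155.9]), 4.95)
top
mod 99 [300. 125.] [657.1 -25.4] [  4.6 182.1] 5.27
mod 441 [380. 162.] [ 538.5 -246.6] [168.8  22.8] 1.91
mod 426 [349. 168.] [ 526.  -154.5] [164.6  23.6] 4.95
mod 446 [287. 169.] [525.7  21. ] [170.5  22.2] 9.33
mod 448 [320. 169.] [522.5 -74.5] [169.7  23.1] 4.61
 green [ 0.4681 -0.2475  0.041 ]
 green [ 0.4577 -0.1587  0.0409]
 green [0.4558 0.0103 0.0409]
 green [ 0.4521 -0.0791  0.0417]
 cap 16 [ 0.5907 -0.1958  0.0803]
 cap 15 [ 0.5832 -0.1084  0.0795]
 cap 16 [ 0.5762 -0.0204  0.0794]
 head (array([673.3, -51.5]), array([ 31.7, 249.3]), 5.01)
```

View pics/w3.png

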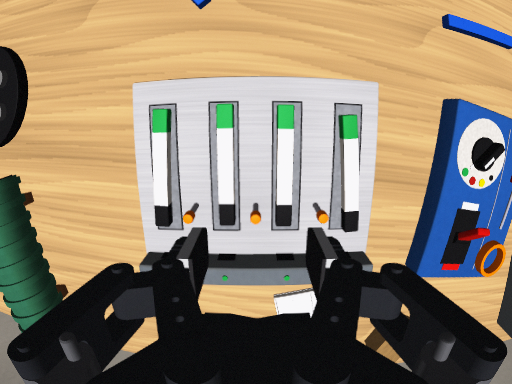

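The wrist view shows the green ends at (161,120), (225,115), (286,115) and (348,126), with caps at (189,216), (256,216) and (321,216). The blue bars lie off the deck. I start with module A, leftmost in the world and at (349,170) in this view.

Emit:
play_rows --pt "-0.36 2.63 2 0 0 0 0.4" --pt "-0.36 2.63 2 0 0 0 0.4" --pt "-0.36 2.63 2 0 0 0 0.4" --pt "-0.36 2.63 2 0 0 0 0.4" --pt "-0.36 2.63 2 0 0 0 0.4" --pt "0 0 3 0 0 -0.088 0.4" --pt "0 0 3 0 0 0 0.4" --pt "0 0 0 0 0 0 0.4" --pt "0 0 0 0 0 0 0.4"

```text
time: 12.85
tool_pos: [0.5242, 0.021, 0.1334]
tool_rot: [[-0.985, -0.172, -0.0], [-0.172, 0.985, 0.0], [0.0, 0.0, -1.0]]
wrist_force: [-0.0, -0.8, 0.6]
width: 0.599
grip_force: 0.0
```

```bash
python3 -c "
from m import *
to(.5243,.0206,.023,189.7)
meas()"
```

```text
t 12.8 at [0.5242 0.021  0.1334] yaw -170.1 q7 59 w 0.60 F [-0.  -0.8  0.6]
tilt [-0.0002  0.0001] shift cm [-0.   -0.05 11.04] turn 0.003
mod 3511 [ 72. 157.] [ 525.1 -154.1] [169.7  23.5] 4.75
mod 4701 [149. 162.] [520.1 -73.6] [169.6  22.7] 4.61
mod 2211 [  9. 154.] [ 535.9 -246.3] [169.3  24.7] 1.75
mod 5033 [258. 182.] [522.7  21.3] [169.2  22.1] 9.58
 green [ 0.4517 -0.0774  0.0407]
 green [ 0.457  -0.1566  0.0401]
 green [ 0.4678 -0.2443  0.0395]
 green [0.4554 0.0099 0.0415]
 cap 160 [ 0.5886 -0.1941  0.0778]
 cap 225 [ 0.581  -0.1072  0.0781]
 head (array([ 683.7, -212.9]), array([ 29.9, 107.5]), 4.9)
 head (array([675.1, -62.2]), array([21.1, 42. ]), 61.58)
```

Emit:
play_rows --pt "0 0 3 0 0 0 0.4" --pt "0 0 3 0 0 0 0.4" --pt "0 0 3 0 0 0 0.4" --pt "0 0 2 0 0 0 0.4" --pt "0 0 0 0 0 0 0.5" --pt "0 0 0 0 0 0 1" --pt "0 0 0 0 0 0 1" --pt "0 0 0 0 0 0 1" --pt "0 0 0 0 0 0 1" --pt "0 0 0 0 0 0 1" --squeeze 80

```text
time: 13.9
tool_pos: [0.5257, 0.021, 0.0252]
tool_rot: [[-0.985, -0.172, 0.004], [-0.172, 0.985, -0.0], [-0.004, -0.001, -1.0]]
wrist_force: [-1.2, -0.7, 7.2]
width: 0.232
grip_force: 79.4
```

Emit:
play_rows --pt "0 0 -1.5 0 0 0 1" --pt "0 0 -1.5 0 0 0 1" --pt "0 0 -1.5 0 0 0 1" --pt "0 0 -1.5 0 0 0 1" --pt "0 0 -1.5 0 0 0 1" --pt "0 0 -1.0 0 0 0 1" --pt "0 0 0 0 0 0 1"

```text
time: 14.6
tool_pos: [0.525, 0.0208, 0.1096]
tool_rot: [[-0.985, -0.172, 0.003], [-0.172, 0.985, -0.0], [-0.003, -0.001, -1.0]]
wrist_force: [0.1, -0.9, -1.9]
width: 0.235
grip_force: 78.5
```

```bash
python3 -c "
from m import *
to(.5166,.0182,.025,4.8)
im,P,d=snap('wrist');Z=P[...,2];m=(Z>.095)&(Z<.13)&(hypot:=np.hypot(P[...,0]-.52,P[...,1]-.02)<.12)
H=hsv(im);g=m&(H[...,0]>45)&(H[...,0]<75)&(H[...,1]>120)
print(P[g].mean(0),P[m&(H[...,1]<60)&(H[...,2]>150)].mean(0))
"
```

```text
t 14.6 at [0.525  0.0208 0.1096] yaw -170.1 q7 58 w 0.23 F [ 0.1 -0.9 -1.9]
tilt [ 0.0026 -0.0003] shift cm [ 0.89 -0.1   8.45] turn -3.053
[0.45521158 0.0086323  0.12582961] [0.51049448 0.01807161 0.12561187]
```

Emit:
play_rows --pt "0.3 0 0 0 0 0.1468 1" --pt "0.3 0 0 0 0 0.1468 1" --pt "0.2 -0.2 0 0 0 0.1468 1" --pt "0 0 0 0 0 0.1468 1" --pt "0 0 0 0 0 0.1468 1" --pt "0 0 0 0 0 0.1468 1" --pt "0 0 0 0 0 0.1468 1" --pt "0 0 0 0 0 0.1468 1" --pt "0 0 0 0 0 0.1468 1" --pt "0 0 0 0 0 0.1468 1"

```text
time: 15.65
tool_pos: [0.5153, 0.0184, 0.1071]
tool_rot: [[-0.267, 0.964, -0.002], [0.964, 0.267, 0.0], [0.0, -0.002, -1.0]]
wrist_force: [0.3, -0.2, -1.4]
width: 0.233
grip_force: 78.4
```

Emit:
play_rows --pt "0 0 0 0 0 0.1468 1" --pt "0 0 0 0 0 0.1468 1" --pt "0 0 0 0 0 0.1468 1" --pt "0 0 0 0 0 0.1468 1" --pt "0 0 0 0 0 0.1468 1" --pt "0 0 0 0 0 0.1468 1" --pt "0 0 0 0 0 0.1468 1" --pt "0 0 0 0 0 0.1468 1" --pt "0 0 0 0 0 0.1468 1" --pt "0 0 0 0 0 0.1468 1"

```text
time: 16.65
tool_pos: [0.5152, 0.0184, 0.1071]
tool_rot: [[0.931, 0.364, -0.002], [0.364, -0.931, -0.0], [-0.002, -0.0, -1.0]]
wrist_force: [-0.4, 0.1, 0.4]
width: 0.235
grip_force: 78.4
```

Emit:
play_rows --pt "0 0 0 0 0 0.1468 1" --pt "0 0 0 0 0 0.146 1" --pt "0 0 0 0 0 0 1" --pt "0 0 0 0 0 0 1"

```text
time: 17.05
tool_pos: [0.5155, 0.0186, 0.1075]
tool_rot: [[0.996, 0.09, -0.001], [0.09, -0.996, -0.0], [-0.001, 0.0, -1.0]]
wrist_force: [-0.1, 0.3, -0.9]
width: 0.235
grip_force: 78.4
```

```bash
cat >> m.py <<'E'
def held(png=None):
    im,P,d=snap('top');t=np.array(ctrl.observe()['tool_pos'])
    if png: cv2.imwrite('pics/'+png,cv2.resize(im[90:240,240:420,::-1],None,fx=3,fy=3))
    H=hsv(im);m=(abs(P[...,2]-t[2]-.018)<.022)&(P[...,2]>.085)&(np.hypot(P[...,0]-t[0],P[...,1]-t[1])<.12)&(d>0)
    g=P[m&(H[...,0]>45)&(H[...,0]<75)&(H[...,1]>120)]
    print('held green',len(g),g.mean(0).round(4) if len(g) else 0,g.min(0).round(3) if len(g) else 0,g.max(0).round(3) if len(g) else 0)
E
python3 -c "
from m import *
to(.5166,.0182,.027,4.8)
held('t2.png')"
```

```text
t 17.1 at [0.5155 0.0186 0.1075] yaw 5.2 q7 -100 w 0.24 F [-0.1  0.3 -0.9]
tilt [-0.001  -0.0003] shift cm [0.11 0.05 8.05] turn 0.006
held green 0 0 0 0
```

View pics/t2.png

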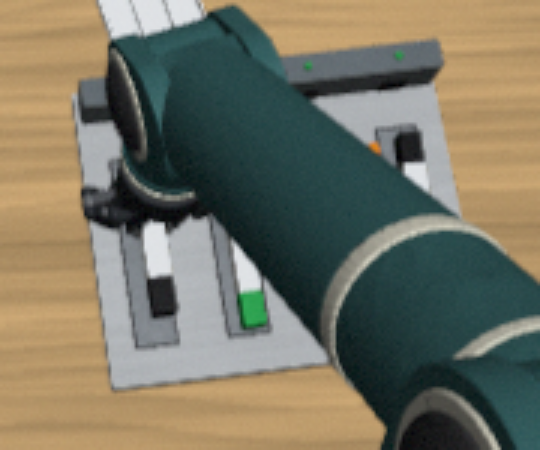

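The top crop shows the held module turned: its black end is now towards the robot at (160,298), over its lane. I'll place it.

Emit:
play_rows --pt "0.1 0.05 2 0 0 0 1" --pt "0 0 2 0 0 0 1" --pt "0 0 2 0 0 0 1" --pt "0 0 1.3 0 0 0 1" --pt "0 0 0.4 0 0 0 1" --pt "0 0 0.35 0 0 0 1" --pt "0 0 0 0 0 0 1" --pt "0 0 0 0 0 0 0.8" --pt "0 0 0 0 0 0 0.6" --pt "0 0 0 0 0 0 0.4"

```text
time: 18.1
tool_pos: [0.5175, 0.018, 0.0281]
tool_rot: [[0.996, 0.086, 0.001], [0.086, -0.996, -0.0], [0.001, 0.0, -1.0]]
wrist_force: [-0.7, 0.3, 0.2]
width: 0.555
grip_force: 0.0
```

Emit:
play_rows --pt "0 0 0 0 0 0 0.4" --pt "0 0 0 0 0 0 0.4" --pt "0 0 -3 0 0 0 0.4" --pt "0 0 -3 0 0 0 0.4" --pt "0 0 -4 0 0 0 0.4" --pt "0 0 0 0 0 0 0.4" --pt "0 0 0 0 0 0 0.4"

```text
time: 18.8
tool_pos: [0.5175, 0.0179, 0.1283]
tool_rot: [[0.996, 0.086, 0.002], [0.086, -0.996, -0.0], [0.002, 0.0, -1.0]]
wrist_force: [-0.0, -0.4, 0.7]
width: 0.603
grip_force: 0.0
```

```bash
python3 -c "
from m import *
to(.521,-.0744,.127,4.7)
meas()"
```

```text
t 18.8 at [0.5175 0.0179 0.1283] yaw 4.9 q7 -100 w 0.60 F [-0.  -0.4  0.7]
tilt [ 0.0022 -0.0003] shift cm [-0.44  9.22  0.14] turn 0.004
mod 1329 [352.  38.] [658.  -80.3] [  3.6 302.9] 4.66
mod 5264 [256. 182.] [518.8  18.3] [170.3  22.4] 4.54
mod 4051 [365. 179.] [528.9 -73.1] [151.8  22.8] 4.67
mod 3290 [440. 194.] [ 526.2 -154. ] [168.3  23.9] 5.03
mod 1573 [498. 215.] [ 517.7 -247.3] [131.5  24.3] 2.12
 green [0.5869 0.0238 0.0415]
 green [ 0.4683 -0.2442  0.0394]
 green [ 0.4593 -0.1568  0.0402]
 green [ 0.4633 -0.083   0.0416]
 cap 332 [ 0.5757 -0.0202  0.079 ]
 cap 290 [ 0.583  -0.1067  0.0783]
 cap 138 [ 0.5898 -0.1918  0.0773]
 head (array([671.4, -62.7]), array([ 30.3, 273.2]), 5.02)
```

Emit:
play_rows --pt "-0.15 3.07 0 0 0 0 0.4" --pt "-0.15 3.07 0 0 0 0 0.4" --pt "-0.15 3.08 0 0 0 0 0.4" --pt "0 0 0 0 0 0 0.4" --pt "0 0 3 0 0 0 0.4" --pt "0 0 3 0 0 0 0.4" --pt "0 0 2.5 0 0 0 0.4" --pt "0 0 1.6 0 0 0 0.4" --pt "0 0 0 0 0 0 0.5" --pt "0 0 0 0 0 0 1"

```text
time: 19.85
tool_pos: [0.5197, -0.0735, 0.0257]
tool_rot: [[0.996, 0.087, -0.002], [0.087, -0.996, 0.001], [-0.002, -0.001, -1.0]]
wrist_force: [0.1, 0.1, 0.0]
width: 0.346
grip_force: 0.0
```

Emit:
play_rows --pt "0 0 0 0 0 0 1" --pt "0 0 0 0 0 0 1" --pt "0 0 0 0 0 0 1" --pt "0 0 0 0 0 0 1" --pt "0 0 -1.5 0 0 0 1" --pt "0 0 -1.5 0 0 0 1" --pt "0 0 -1.5 0 0 0 1" --pt "0 0 -1.5 0 0 0 1" --pt "0 0 -1.5 0 0 0 1" --pt "0 0 -1.0 0 0 0 1"

```text
time: 20.85
tool_pos: [0.5213, -0.0743, 0.114]
tool_rot: [[0.996, 0.086, 0.003], [0.086, -0.996, -0.001], [0.003, 0.001, -1.0]]
wrist_force: [0.5, -0.5, 0.2]
width: 0.231
grip_force: 80.1
```

```bash
python3 -c "
from m import *
to(.5239,-.0694,.028,184.8);held()"
```

```text
t 20.9 at [ 0.5213 -0.0743  0.114 ] yaw 4.9 q7 -89 w 0.23 F [ 0.5 -0.5  0.2]
tilt [ 0.0031 -0.0006] shift cm [ 0.27 -0.48  8.6 ] turn -3.139
held green 108 [ 0.4529 -0.0785  0.1273] [ 0.438 -0.09   0.112] [ 0.469 -0.069  0.135]
```

Emit:
play_rows --pt "0.27 -0.48 0 0 0 -0.1427 1" --pt "0 0 0 0 0 -0.1427 1" --pt "0 0 0 0 0 -0.1427 1" --pt "0 0 0 0 0 -0.1427 1" --pt "0 0 0 0 0 -0.1427 1" --pt "0 0 0 0 0 -0.1427 1" --pt "0 0 0 0 0 -0.1427 1" --pt "0 0 0 0 0 -0.1427 1" --pt "0 0 0 0 0 -0.1427 1" --pt "0 0 0 0 0 -0.1427 1"

```text
time: 21.9
tool_pos: [0.5226, -0.0694, 0.1117]
tool_rot: [[0.052, 0.999, -0.0], [0.999, -0.052, -0.0], [-0.0, 0.0, -1.0]]
wrist_force: [0.7, -0.5, -1.2]
width: 0.233
grip_force: 80.2
```

Emit:
play_rows --pt "0 0 0 0 0 -0.1427 1" --pt "0 0 0 0 0 -0.1427 1" --pt "0 0 0 0 0 -0.1427 1" --pt "0 0 0 0 0 -0.1427 1" --pt "0 0 0 0 0 -0.1427 1" --pt "0 0 0 0 0 -0.1427 1" --pt "0 0 0 0 0 -0.1427 1" --pt "0 0 0 0 0 -0.1427 1" --pt "0 0 0 0 0 -0.1427 1" --pt "0 0 0 0 0 -0.1427 1"

```text
time: 22.9
tool_pos: [0.5226, -0.0696, 0.1116]
tool_rot: [[-0.981, 0.195, -0.0], [0.195, 0.981, -0.001], [-0.0, -0.001, -1.0]]
wrist_force: [0.3, -0.8, -1.9]
width: 0.234
grip_force: 80.2
```

Emit:
play_rows --pt "0 0 0 0 0 -0.1427 1" --pt "0 0 0 0 0 -0.1427 1" --pt "0 0 0 0 0 0 1" --pt "0 0 0 0 0 0 1"

```text
time: 23.3
tool_pos: [0.5226, -0.0695, 0.1114]
tool_rot: [[-0.997, -0.08, -0.0], [-0.08, 0.997, 0.0], [0.0, 0.0, -1.0]]
wrist_force: [-0.2, 0.0, -0.4]
width: 0.23
grip_force: 80.2
```

```bash
python3 -c "
from m import *
to(.5239,-.0694,.0275,184.8);held()"
```

```text
t 23.3 at [ 0.5226 -0.0695  0.1114] yaw -175.4 q7 64 w 0.23 F [-0.2  0.  -0.4]
tilt [-0.0003  0.    ] shift cm [-0.14 -0.    8.39] turn -0.004
held green 30 [ 0.5957 -0.0568  0.1243] [ 0.583 -0.064  0.108] [ 0.605 -0.053  0.132]
```

Emit:
play_rows --pt "-0.14 0 2 0 0 0 1" --pt "0 0 2 0 0 0 1" --pt "0 0 2 0 0 0 1" --pt "0 0 1.4 0 0 0 1" --pt "0 0 0.5 0 0 0 1" --pt "0 0 0.4 0 0 0 1" --pt "0 0 0 0 0 0 1" --pt "0 0 0 0 0 0 0.8" --pt "0 0 0 0 0 0 0.6" --pt "0 0 0 0 0 0 0.4"

```text
time: 24.35
tool_pos: [0.5245, -0.0692, 0.029]
tool_rot: [[-0.997, -0.083, 0.001], [-0.083, 0.997, -0.0], [-0.001, -0.0, -1.0]]
wrist_force: [1.5, 0.4, 0.0]
width: 0.556
grip_force: 0.0
```

Emit:
play_rows --pt "0 0 0 0 0 0 0.4" --pt "0 0 0 0 0 0 0.4" --pt "0 0 -3 0 0 0 0.4" --pt "0 0 -3 0 0 0 0.4" --pt "0 0 -4 0 0 0 0.4" --pt "0.15 -2.84 0 0 0 0 0.4" --pt "0.15 -2.84 0 0 0 0 0.4" --pt "0.15 -2.84 0 0 0 0 0.4" --pt "0 0 0 0 0 0 0.4" --pt "0 0 0 0 0 0 0.4"

```text
time: 25.35
tool_pos: [0.5265, -0.1548, 0.1284]
tool_rot: [[-0.997, -0.082, -0.0], [-0.082, 0.997, 0.0], [0.0, 0.0, -1.0]]
wrist_force: [-0.2, 0.5, 0.2]
width: 0.597
grip_force: 0.0
```

```bash
python3 -c "
from m import *
to(.526,-.1547,.027,184.8)
meas()"
```

```text
t 25.4 at [ 0.5265 -0.1548  0.1284] yaw -175.3 q7 74 w 0.60 F [-0.2  0.5  0.2]
tilt [-0.0001  0.0004] shift cm [5.000e-02 1.000e-02 1.014e+01] turn -0.002
mod 5235 [257. 183.] [ 525.3 -154.6] [169.   22.4] 4.66
mod 4199 [148. 179.] [ 529.3 -246.9] [156.2  22.6] 1.85
mod 3987 [359. 176.] [510.2 -70.8] [143.4  22.6] 4.48
mod 3337 [440. 193.] [518.5  17.6] [168.7  24. ] 4.99
 green [ 0.4571 -0.1601  0.0415]
 green [ 0.4676 -0.2469  0.0406]
 green [0.5847 0.0206 0.0401]
 green [ 0.5776 -0.0595  0.0414]
 cap 32 [ 0.5696 -0.0202  0.0763]
 cap 139 [ 0.5819 -0.1119  0.0786]
 cap 31 [ 0.5897 -0.191   0.0779]
 head (array([664.2, -18.7]), array([53.2, 16.2]), 56.68)
```

Emit:
play_rows --pt "0.05 0 3 0 0 0 0.4" --pt "0 0 3 0 0 0 0.4" --pt "0 0 2.5 0 0 0 0.4" --pt "0 0 1.6 0 0 0 0.4" --pt "0 0 0 0 0 0 0.5" --pt "0 0 0 0 0 0 1" --pt "0 0 0 0 0 0 1" --pt "0 0 0 0 0 0 1" --pt "0 0 0 0 0 0 1" --pt "0 0 0 0 0 0 1"

```text
time: 26.4
tool_pos: [0.5272, -0.1542, 0.0289]
tool_rot: [[-0.996, -0.084, 0.002], [-0.084, 0.996, -0.0], [-0.002, -0.001, -1.0]]
wrist_force: [-1.3, 2.3, 6.7]
width: 0.23
grip_force: 80.4
```

Emit:
play_rows --pt "0 0 -1.5 0 0 0 1" --pt "0 0 -1.5 0 0 0 1" --pt "0 0 -1.5 0 0 0 1" --pt "0 0 -1.5 0 0 0 1" --pt "0 0 -1.5 0 0 0 1" --pt "0 0 -1.0 0 0 0 1" --pt "0 0 0 0 0 0 1"

```text
time: 27.1
tool_pos: [0.5271, -0.1547, 0.1142]
tool_rot: [[-0.997, -0.083, 0.003], [-0.083, 0.997, -0.001], [-0.002, -0.001, -1.0]]
wrist_force: [-0.3, -0.0, -1.2]
width: 0.232
grip_force: 79.5
```

```bash
python3 -c "
from m import *
to(.5313,-.1571,.027,4.8);held()"
```

```text
t 27.1 at [ 0.5271 -0.1547  0.1142] yaw -175.2 q7 73 w 0.23 F [-0.3 -0.  -1.2]
tilt [ 0.0025 -0.0011] shift cm [-0.37 -0.26  8.72] turn 3.141
held green 113 [ 0.4586 -0.1584  0.1252] [ 0.443 -0.171  0.109] [ 0.596 -0.138  0.132]
```

Emit:
play_rows --pt "-0.37 -0.26 0 0 0 0.1428 1" --pt "0 0 0 0 0 0.1428 1" --pt "0 0 0 0 0 0.1428 1" --pt "0 0 0 0 0 0.1428 1" --pt "0 0 0 0 0 0.1428 1" --pt "0 0 0 0 0 0.1428 1" --pt "0 0 0 0 0 0.1428 1" --pt "0 0 0 0 0 0.1428 1" --pt "0 0 0 0 0 0.1428 1" --pt "0 0 0 0 0 0.1428 1"

```text
time: 28.15
tool_pos: [0.5294, -0.1565, 0.1116]
tool_rot: [[-0.219, 0.976, -0.002], [0.976, 0.219, 0.001], [0.001, -0.002, -1.0]]
wrist_force: [0.5, 0.9, -1.7]
width: 0.233
grip_force: 79.4
```

Emit:
play_rows --pt "0 0 0 0 0 0.1428 1" --pt "0 0 0 0 0 0.1428 1" --pt "0 0 0 0 0 0.1428 1" --pt "0 0 0 0 0 0.1428 1" --pt "0 0 0 0 0 0.1428 1" --pt "0 0 0 0 0 0.1428 1" --pt "0 0 0 0 0 0.1428 1" --pt "0 0 0 0 0 0.1428 1" --pt "0 0 0 0 0 0.1428 1" --pt "0 0 0 0 0 0.1428 1"

```text
time: 29.15
tool_pos: [0.5294, -0.1565, 0.1115]
tool_rot: [[0.935, 0.356, -0.002], [0.356, -0.935, 0.0], [-0.002, -0.001, -1.0]]
wrist_force: [-0.1, -0.5, -1.1]
width: 0.234
grip_force: 79.4
```

Emit:
play_rows --pt "0 0 0 0 0 0.1428 1" --pt "0 0 0 0 0 0.1428 1" --pt "0 0 0 0 0 0 1" --pt "0 0 0 0 0 0 1"

```text
time: 29.55
tool_pos: [0.5298, -0.1564, 0.1119]
tool_rot: [[0.996, 0.087, -0.001], [0.087, -0.996, 0.0], [-0.001, -0.0, -1.0]]
wrist_force: [-0.7, 0.1, -1.4]
width: 0.233
grip_force: 79.4
```

```bash
python3 -c "
from m import *
to(.5313,-.1571,.029,4.8);held()"
```

```text
t 29.6 at [ 0.5298 -0.1564  0.1119] yaw 5.0 q7 -81 w 0.23 F [-0.7  0.1 -1.4]
tilt [-0.0013  0.0001] shift cm [0.16 0.09 8.29] turn 0.004
held green 80 [ 0.5984 -0.1476  0.1235] [ 0.463 -0.167  0.11 ] [ 0.614 -0.14   0.136]
```

Emit:
play_rows --pt "0.16 0.09 2 0 0 0 1" --pt "0 0 2 0 0 0 1" --pt "0 0 2 0 0 0 1" --pt "0 0 1.4 0 0 0 1" --pt "0 0 0.5 0 0 0 1" --pt "0 0 0.4 0 0 0 1" --pt "0 0 0 0 0 0 1" --pt "0 0 0 0 0 0 0.8" --pt "0 0 0 0 0 0 0.6" --pt "0 0 0 0 0 0 0.4"

```text
time: 30.6
tool_pos: [0.5323, -0.1576, 0.0301]
tool_rot: [[0.996, 0.084, 0.001], [0.084, -0.996, -0.0], [0.001, 0.001, -1.0]]
wrist_force: [0.5, 0.1, -0.4]
width: 0.557
grip_force: 0.0
```

Emit:
play_rows --pt "0 0 0 0 0 0 0.4" --pt "0 0 0 0 0 0 0.4" --pt "0 0 -3 0 0 0 0.4" --pt "0 0 -3 0 0 0 0.4" --pt "0 0 -4 0 0 0 0.4" --pt "-0.07 3 0 0 0 0 0.4" --pt "-0.07 3 0 0 0 0 0.4" --pt "-0.07 3 0 0 0 0.052 0.4" --pt "0 0 0 0 0 0 0.4" --pt "0 0 0 0 0 0 0.4"

```text
time: 31.6
tool_pos: [0.5369, -0.2477, 0.1293]
tool_rot: [[1.0, 0.031, -0.0], [0.031, -1.0, 0.0], [-0.0, -0.0, -1.0]]
wrist_force: [0.2, 0.5, -0.1]
width: 0.602
grip_force: 0.0
```

```bash
python3 -c "
from m import *
to(.537,-.2467,.027,2.0)
meas()"
```

```text
t 31.6 at [ 0.5369 -0.2477  0.1293] yaw 1.7 q7 -74 w 0.60 F [ 0.2  0.5 -0.1]
tilt [-0.0003  0.0003] shift cm [ 0.02 -0.1  10.23] turn -0.004
mod 1302 [153.  40.] [ 662.1 -127.4] [  3.9 297.4] 4.92
mod 5205 [255. 184.] [ 536.6 -246.7] [168.5  22.1] 2.02
mod 4066 [149. 175.] [ 542.9 -157.1] [149.5  22.6] 4.68
mod 3203 [ 69. 195.] [523.9 -69.7] [170.2  23.9] 4.23
mod 1564 [ 16. 218.] [498.7  15.7] [128.8  24.3] 4.77
 green [ 0.6011 -0.1543  0.0405]
 green [ 0.5936 -0.067   0.0401]
 green [0.5913 0.0144 0.0376]
 green [ 0.4692 -0.2491  0.0414]
 cap 331 [ 0.5907 -0.1974  0.0788]
 cap 273 [ 0.5835 -0.111   0.0781]
 cap 132 [ 0.5759 -0.0257  0.077 ]
 head (array([ 678.6, -141.8]), array([ 30.5, 267.3]), 4.72)
```

Emit:
play_rows --pt "0 -0.1 3 0 0 -0.004 0.4" --pt "0 0 3 0 0 0 0.4" --pt "0 0 2.5 0 0 0 0.4" --pt "0 0 1.6 0 0 0 0.4" --pt "0 0 0 0 0 0 0.5" --pt "0 0 0 0 0 0 1" --pt "0 0 0 0 0 0 1" --pt "0 0 0 0 0 0 1" --pt "0 0 0 0 0 0 1" --pt "0 0 0 0 0 0 1"

```text
time: 32.65
tool_pos: [0.5383, -0.2465, 0.0299]
tool_rot: [[0.999, 0.036, 0.002], [0.036, -0.999, -0.001], [0.002, 0.001, -1.0]]
wrist_force: [-1.1, 1.9, 6.5]
width: 0.23
grip_force: 80.9
```

Emit:
play_rows --pt "0 0 -1.5 0 0 0 1" --pt "0 0 -1.5 0 0 0 1" --pt "0 0 -1.5 0 0 0 1" --pt "0 0 -1.5 0 0 0 1" --pt "0 0 -1.5 0 0 0 1" --pt "0 0 -1.0 0 0 0 1" --pt "0 0 0 0 0 0 1"

```text
time: 33.35
tool_pos: [0.5383, -0.2468, 0.1155]
tool_rot: [[0.999, 0.036, 0.003], [0.036, -0.999, -0.001], [0.003, 0.002, -1.0]]
wrist_force: [0.6, -0.1, -1.2]
width: 0.23
grip_force: 80.1
```

```bash
python3 -c "
from m import *
to(.5386,-.2449,.028,184.8);held()"
```

```text
t 33.4 at [ 0.5383 -0.2468  0.1155] yaw 2.0 q7 -74 w 0.23 F [ 0.6 -0.1 -1.2]
tilt [ 0.003  -0.0015] shift cm [ 0.02 -0.2   8.75] turn 3.093
held green 117 [ 0.4703 -0.2464  0.1256] [ 0.454 -0.26   0.111] [ 0.602 -0.226  0.138]
```

Emit:
play_rows --pt "0 -0.2 0 0 0 -0.145 1" --pt "0 0 0 0 0 -0.145 1" --pt "0 0 0 0 0 -0.145 1" --pt "0 0 0 0 0 -0.145 1" --pt "0 0 0 0 0 -0.145 1" --pt "0 0 0 0 0 -0.145 1" --pt "0 0 0 0 0 -0.145 1" --pt "0 0 0 0 0 -0.145 1" --pt "0 0 0 0 0 -0.145 1" --pt "0 0 0 0 0 -0.145 1"

```text
time: 34.4
tool_pos: [0.5364, -0.2441, 0.1124]
tool_rot: [[0.079, 0.997, -0.002], [0.997, -0.079, 0.001], [0.001, -0.002, -1.0]]
wrist_force: [0.4, 0.9, -1.3]
width: 0.234
grip_force: 80.1
```

Emit:
play_rows --pt "0 0 0 0 0 -0.145 1" --pt "0 0 0 0 0 -0.145 1" --pt "0 0 0 0 0 -0.145 1" --pt "0 0 0 0 0 -0.145 1" --pt "0 0 0 0 0 -0.145 1" --pt "0 0 0 0 0 -0.145 1" --pt "0 0 0 0 0 -0.145 1" --pt "0 0 0 0 0 -0.145 1" --pt "0 0 0 0 0 -0.145 1" --pt "0 0 0 0 0 -0.145 1"

```text
time: 35.4
tool_pos: [0.5365, -0.2442, 0.1124]
tool_rot: [[-0.98, 0.199, -0.002], [0.199, 0.98, 0.001], [0.002, 0.001, -1.0]]
wrist_force: [0.5, -0.9, -0.8]
width: 0.233
grip_force: 80.1
```

Emit:
play_rows --pt "0 0 0 0 0 -0.145 1" --pt "0 0 0 0 0 -0.145 1" --pt "0 0 0 0 0 0 1" --pt "0 0 0 0 0 0 1"

```text
time: 35.8
tool_pos: [0.5367, -0.2442, 0.1127]
tool_rot: [[-0.997, -0.08, -0.001], [-0.08, 0.997, 0.001], [0.001, 0.001, -1.0]]
wrist_force: [-0.6, -0.0, -0.8]
width: 0.231
grip_force: 80.1
```

```bash
python3 -c "
from m import *
to(.5386,-.2449,.030,184.8);held()"
```

```text
t 35.8 at [ 0.5367 -0.2442  0.1127] yaw -175.4 q7 83 w 0.23 F [-0.6 -0.  -0.8]
tilt [-0.0011  0.0011] shift cm [-0.2  -0.09  8.27] turn -0.003
held green 95 [ 0.6045 -0.2365  0.1237] [ 0.455 -0.255  0.109] [ 0.622 -0.227  0.132]
```

Emit:
play_rows --pt "-0.2 -0.09 2 0 0 0 1" --pt "0 0 2 0 0 0 1" --pt "0 0 2 0 0 0 1" --pt "0 0 1.4 0 0 0 1" --pt "0 0 0.5 0 0 0 1" --pt "0 0 0.4 0 0 0 1" --pt "0 0 0 0 0 0 1" --pt "0 0 0 0 0 0 0.8" --pt "0 0 0 0 0 0 0.6" --pt "0 0 0 0 0 0 0.4"

```text
time: 36.85
tool_pos: [0.5395, -0.2453, 0.0309]
tool_rot: [[-0.996, -0.084, 0.001], [-0.084, 0.996, -0.001], [-0.001, -0.001, -1.0]]
wrist_force: [-0.3, 0.4, 0.1]
width: 0.555
grip_force: 0.0
```

Emit:
play_rows --pt "0 0 0 0 0 0 0.4" --pt "0 0 0 0 0 0 0.4" --pt "0 0 -3 0 0 0 0.4" --pt "0 0 -3 0 0 0 0.4" --pt "0 0 -4 0 0 0 0.4" --pt "0.2 2.7 -3 0 0 0 0.4" --pt "0.2 2.7 -3 0 0 0 0.4" --pt "0.2 2.7 -3 0 0 0 0.4" --pt "0.2 2.7 -3 0 0 0 0.4" --pt "0.2 2.7 -3 0 0 0 0.4"

```text
time: 37.85
tool_pos: [0.5175, -0.1102, 0.2817]
tool_rot: [[-0.996, -0.084, -0.0], [-0.084, 0.996, -0.001], [0.0, -0.001, -1.0]]
wrist_force: [-0.5, -0.7, 0.8]
width: 0.601
grip_force: 0.0
```

Emit:
play_rows --pt "0 0 0 0 0 0 0.4" --pt "0 0 0 0 0 0 0.4"

```text
time: 38.05
tool_pos: [0.518, -0.1113, 0.281]
tool_rot: [[-0.996, -0.085, 0.001], [-0.085, 0.996, -0.002], [-0.001, -0.002, -1.0]]
wrist_force: [-0.7, -1.0, -0.1]
width: 0.599
grip_force: 0.0
```

```bash
python3 -c "
from m import *
to(.55,.2425,.2,177.4)
meas('wrist','w4.png')"
```

```text
t 38.0 at [ 0.518  -0.1113  0.281 ] yaw -175.1 q7 79 w 0.60 F [-0.7 -1.  -0.1]
tilt [ 0.0011 -0.002 ] shift cm [-6.19 34.99  8.04] turn 0.131
mod 2041 [288. 167.] [522.5 -69.7] [168.7  22.1] 4.32
mod 1977 [222. 167.] [ 532.1 -158.2] [168.   22.3] 4.39
mod 1850 [159. 168.] [ 539.5 -245.3] [168.1  22.8] 4.6
mod 1857 [351. 169.] [518.5  17.4] [168.4  22.9] 4.76
mod 419 [257. 261.] [659.7 -99.7] [  4.4 141.6] 4.9
 green [ 0.6075 -0.2379  0.0407]
 green [ 0.5911 -0.0649  0.0414]
 green [0.5864 0.0216 0.0406]
 green [ 0.6002 -0.1519  0.0414]
 cap 95 [ 0.5888 -0.1958  0.0787]
 cap 82 [ 0.5817 -0.1091  0.079 ]
 cap 85 [ 0.5739 -0.0224  0.0786]
 head (array([674.9, -98.4]), array([ 31.4, 157. ]), 4.86)
```

View pics/w4.png

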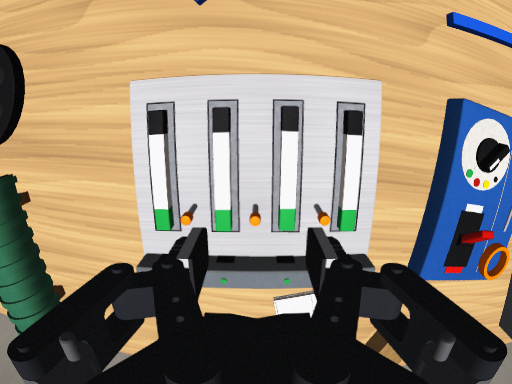

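The wrist view shows all four green ends now towards the head, at (163,220), (223,220), (286,218) and (347,219), each inside its outline. Next I move to the near side of the lever.

Emit:
play_rows --pt "-0.67 3.89 1 0 0 0 1" --pt "-0.67 3.89 1 0 0 0 1" --pt "-0.67 3.89 1 0 0 0 1" --pt "-0.67 3.89 1 0 0 0 1" --pt "-0.67 3.89 1 0 0 0 1" --pt "-0.67 3.89 1 0 0 0 1" --pt "-0.67 3.89 1 0 0 0 1" --pt "-0.67 3.89 1 0 0 0 1" --pt "-0.67 3.89 1 0 0 0 1" --pt "0 0 0 0 0 0.131 1"

```text
time: 39.1
tool_pos: [0.5464, 0.2473, 0.1874]
tool_rot: [[-0.999, 0.043, -0.005], [0.043, 0.999, 0.003], [0.006, 0.003, -1.0]]
wrist_force: [-0.6, -0.2, 0.5]
width: 0.003
grip_force: 0.0
```

```bash
python3 -c "
from m import *
to(.546,.2425,.08,177.4)
im,P,d=snap('wrist');H=hsv(im);Z=P[...,2];h=H[...,0]
m=((h<6)|(h>174))&(H[...,1]>150)&(Z>.055)&(Z<.12)&(P[...,1]<.28)&(P[...,1]>.2)&(P[...,0]>.53)
p=P[m];print(len(p),p.min(0),p.max(0),[p[abs(p[:,2]-z)<.005].mean(0).round(4) for z in (.065,.08,.1)])
meas('top')"
```

```text
t 39.1 at [0.5464 0.2473 0.1874] yaw 177.5 q7 33 w 0.00 F [-0.6 -0.2  0.5]
tilt [-0.0054  0.0028] shift cm [-0.04 -0.51 10.74] turn 0.002
75 [0.57039162 0.22935177 0.09381654] [0.57844373 0.25884554 0.10294892] [array([nan, nan, nan]), array([nan, nan, nan]), array([0.5739, 0.2381, 0.0994])]
mod 336 [289. 178.] [502.1  15.7] [131.7  21.8] 4.86
 head (array([ 684.9, -190.2]), array([ 31.7, 169.4]), 4.47)<string>:6: RuntimeWarning: Mean of empty slice.
  ret = um.true_divide(
```

Emit:
play_rows --pt "0 -0.3 3 0 0 0 1" --pt "0 0 3 0 0 0 1" --pt "0 0 2.5 0 0 0 1" --pt "0 0 2.0 0 0 0 1" --pt "0 0 0 0 0 0 1" --pt "0 0 0 0 0 0 1"

```text
time: 39.8
tool_pos: [0.5487, 0.2391, 0.0855]
tool_rot: [[-0.999, 0.047, -0.0], [0.047, 0.999, 0.0], [0.0, 0.0, -1.0]]
wrist_force: [0.6, 0.6, 0.3]
width: 0.005
grip_force: 0.0
```

```bash
python3 -c "
from m import *
to(.613,.2425,.08,177.4)
meas('scene')"
```

```text
t 39.8 at [0.5487 0.2391 0.0855] yaw 177.3 q7 28 w 0.00 F [0.6 0.6 0.3]
tilt [-0.0004  0.0001] shift cm [-6.4   0.64  0.55] turn -0.002
mod 279 [234. 226.] [521.   17.3] [171.7  22.6] 4.71
mod 307 [210. 237.] [526.8 -69.6] [170.7  23.7] 4.57
mod 341 [184. 251.] [ 535.9 -158. ] [170.4  22.9] 5.18
mod 381 [156. 265.] [ 542.8 -245.3] [171.7  22.7] 4.51
mod 343 [219. 281.] [ 692.2 -102.7] [ 26.5 347. ] 0.92
 green [0.5892 0.0226 0.0414]
 green [ 0.5951 -0.0648  0.0415]
 green [ 0.6031 -0.1528  0.0414]
 green [ 0.6112 -0.2404  0.0414]
 cap 17 [ 0.5791 -0.0225  0.078 ]
 cap 17 [ 0.5861 -0.1103  0.0778]
 cap 17 [ 0.5936 -0.1974  0.0785]
 head (array([ 677.3, -102. ]), array([ 33.2, 348.2]), 4.47)
```

Emit:
play_rows --pt "-0.6 0.3 0.5 0 0 0 1" --pt "-0.7 0 0 0 0 0 1" --pt "-0.7 0 0 0 0 0 1" --pt "-0.7 0 0 0 0 0 1" --pt "-0.7 0 0 0 0 0 1" --pt "-0.7 0 0 0 0 0 1" --pt "-0.7 0 0 0 0 0 1" --pt "-0.7 0 0 0 0 0 1" --pt "-0.6 0 0 0 0 0 1" --pt "-0.3 0 0 0 0 0 1"

```text
time: 40.85
tool_pos: [0.611, 0.2397, 0.0802]
tool_rot: [[-0.999, 0.048, -0.005], [0.048, 0.999, -0.001], [0.005, -0.001, -1.0]]
wrist_force: [-11.6, -0.6, 4.6]
width: 0.003
grip_force: 6.4
```

Emit:
play_rows --pt "0 0 0 0 0 0 1" --pt "0 0 0 0 0 0 1" --pt "0 0 0 0 0 0 1"

```text
time: 41.15
tool_pos: [0.6107, 0.2397, 0.0802]
tool_rot: [[-0.999, 0.047, -0.004], [0.047, 0.999, -0.001], [0.004, -0.001, -1.0]]
wrist_force: [-6.6, 0.2, 3.4]
width: -0.001
grip_force: 4.5
```

```bash
python3 -c "
from m import *
to(.56,.2425,.08,177.4)
im,P,d=snap('scene');H=hsv(im);Z=P[...,2];h=H[...,0]
m=((h<6)|(h>174))&(H[...,1]>150)&(Z>.055)&(Z<.12)&(P[...,1]<.28)&(P[...,1]>.2)&(P[...,0]>.53)
p=P[m];print(len(p),p.min(0),p.max(0))"
```

```text
t 41.1 at [0.6107 0.2397 0.0802] yaw 177.3 q7 32 w -0.00 F [-6.6  0.2  3.4]
tilt [-0.0042 -0.0009] shift cm [5.08 0.04 0.04] turn -0.001
50 [0.60271305 0.224829   0.05830511] [0.64519026 0.25329079 0.10226781]
```

Emit:
play_rows --pt "1 0 0 0 0 0 1" --pt "2 0 0 0 0 0 1" --pt "2 0 0 0 0 0 1" --pt "0 0 -4 0 0 0 1" --pt "0 0 -4 0 0 0 1" --pt "0 0 -4 0 0 0 1" --pt "0 0 -4 0 0 0 1" --pt "0 0 -4 0 0 0 1" --pt "0 0 0 0 0 0 1" --pt "0 0 0 0 0 0 1"

```text
time: 42.2
tool_pos: [0.5636, 0.2416, 0.2814]
tool_rot: [[-0.999, 0.048, 0.003], [0.048, 0.999, 0.0], [-0.003, 0.0, -1.0]]
wrist_force: [0.3, -0.4, 0.1]
width: -0.001
grip_force: 0.0
```

```bash
python3 -c "
from m import *
to(.56,.2425,.08,177.4)
im,P,d=snap('wrist');H=hsv(im);Z=P[...,2];h=H[...,0]
m=((h<6)|(h>174))&(H[...,1]>150)&(Z>.07)&(Z<.12)&(P[...,1]<.28)&(P[...,1]>.2)&(P[...,0]>.53)
p=P[m];print(len(p),p.min(0),p.max(0))
m=(abs(Z-.08)<.004)&(abs(P[...,0]-.464)<.05)&(abs(P[...,1]-.249)<.05)
for a,c,p in blobs(m,P,100): print('dial',a,c,rect(p))
cv2.imwrite('pics/w5.png',im[:,:,::-1])
meas('scene','s5.png')"
```

```text
t 42.2 at [0.5636 0.2416 0.2814] yaw 177.2 q7 37 w -0.00 F [ 0.3 -0.4  0.1]
tilt [0.0033 0.0002] shift cm [ 0.43  0.07 20.14] turn -0.003
472 [0.61205097 0.22642182 0.07001501] [0.63852585 0.25661177 0.10305434]
dial 569 [259.46572935  81.55887522] (array([461.7, 249.4]), array([14.8, 56.2]), 43.94)
mod 276 [234. 226.] [522.4  17.4] [167.9  23.7] 5.27
mod 310 [210. 238.] [526.  -69.6] [171.4  23.5] 4.69
mod 343 [184. 251.] [ 534.9 -158. ] [171.7  22.8] 4.71
mod 377 [156. 265.] [ 542.6 -245.7] [170.4  22.1] 4.87
mod 331 [216. 283.] [ 691.6 -103.8] [ 26.6 344.5] 0.82
 green [0.5885 0.0227 0.041 ]
 green [ 0.5948 -0.0649  0.0414]
 green [ 0.6032 -0.1528  0.0415]
 green [ 0.6117 -0.2403  0.0416]
 cap 16 [ 0.5792 -0.0229  0.0785]
 cap 17 [ 0.5858 -0.1096  0.0776]
 cap 18 [ 0.5939 -0.1974  0.0785]
 head (array([ 678.1, -101.8]), array([ 31.6, 347.1]), 4.76)
```

View pics/s5.png

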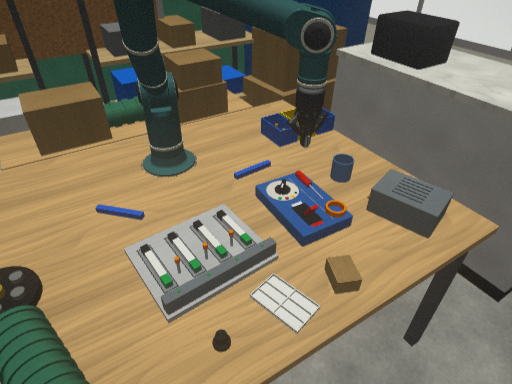

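View pics/w5.png

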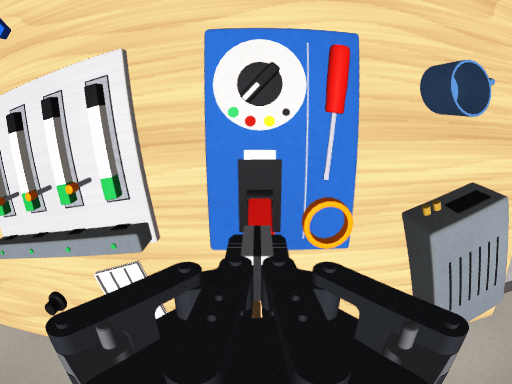

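The scene view shows the four green ends at the reader head, near (168,282) to (250,240). The wrist view shows the lever at (260,212) leaning to the red bar and the pointer aimed at green (234,112). Nothing has been disturbed and the robot is clear, so I hand in.

```bash
python3 -c "
from rig import ctrl
print(ctrl.hand_in())"
```

```text
the job is handed in; nothing more can be done
None
```

I handed the job in at about 42 s of robot time. My last camera check showed all four modules turned end for end in their own lanes with green towards the reader head, the dial at the green mark and the cutout fully on. The screwdriver, tape and mug looked undisturbed; the hand-in gave no verdict back.

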